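Pin the sliding stop of a bench jig

ROBOT

A 6-joint arm with a two-finger parallel gripper is mounted at the origin on a cart in front of the work surface, level with it; the furniture and walls round the work are solid. World frame = base frame: x ahead of the robot, y to its left, z up, the work surface at z = 0. Lengths are in m, angles in rad, forces in N, time in s.
With the tool pointing down it reaches from about 0.3 to 0.875 m from the base axis. Payload 6.4 kg.
Tool frame: the origin (TCP) lies on the centre line of the jaws, within the pads' length; the fingertips stand 14 mm ahead of it and the grasp point (between the pads) lies 5 mm behind it (r.finger_overhang is the distance from the TCP to the fingertips, in m); z points along the fingers, y is the line along which they close (so a half turn about z gives the same grasp; the last joint's range is limited). The gripper opens to 88 mm and grips with 3 to 60 N. Pads are 18 mm wide; open, the fingers measure 123 mm over their backs; the gripper's body (75 mm by 187 mm) begins 45 mm behind the grasp point.
Start: joints at [1.062, 0.181, 1.607, -0, 1.354, -0.206], TCP at [0.171, 0.549, 0.253] pointing down, gripper open.
Joint ranges: [-2.99, 2.99], [-0.89, 2.07], [0.3, 2.58], [-1.14, 4.28], [0, 2.63], [-3.12, 3.12]. Speed limits (rad/s): [2.57, 2.57, 3.01, 3.14, 3.14, 3.14].

INTERFACE

Orientations are given as [roll, pitch, yaw] about the fixed x, y, z axes, in that order (R = Rz(yaw) Ry(pitch) Rx(roll)).
In Python, from cell import r gives the robot as it stands. Calls block until the motion is done:
- r.move_to(position, orientation): joint-space move of the TCP to a pose.
- r.move_l(position, vel=0.15, attitude=None, force_limit=None): straight line of the TCP; attitude=None keeps the orientation; vel is the mean speed in m/s. With force_limit (N) it stops when the force on the tool has changed by that much, and returns True; else False.
- r.goto_joints(angles): joint-space move.
- r.open() and r.clamp(force=None): open the fingers fully, or close them until they stop; force is the grip in N (None keeps the last).
- r.wait(seconds).
- r.inverse_kinematics(position, orientation): joint angles nearest the present ones, or None.
- r.get_state(): the state.
- r.capture(name): name is "scene" or "top" or "wrist"; returns the picture (384x512x3 uint8, red, green, blue); there is no depth.
- r.camera_info(name): a dict with "fx", "fy", "cx", "cy" (pixels), "R" (3x3) and "t" (3): a world point X has camera coordinates R X + t; the wrist camera has in their place "T_tool_cam" (4x4, takes a point from camera to tool coordinates, whose origin is the TCP and whose axes are the flange's). Camera axes: x right, y down, z forward; pixel columns grow to the right and rows downward; lengths in m; the calibration is good to about 2 mm. A picture is of the moment at which its call begins: read the wrist's pose just before it. camera_info takes no time and is no camera call.
A pose or a line that the arm cannot do raises r.PlanningError and nothing moves.
- r.job_done(): hands the job in; it is judged then, once.
The state is a dict: "time_s": time; "qpos": joint angles; "qvel": joint speeds; "effort": joint torques, N m; "tcp_pos": TCP position; "ee_rot": TCP orientation; "ft_force": force on the tool from outside, world axes, zero at the start; "wrist_torque": the same for the moment, N m; "gripper_width": finger opening in m; "gripper_force": force on a finger pad.
Only numpy, scipy, OpenCV 4.12 (cv2) and the standard library are available. Lean on these libraries where they do the work, as an engineer would, in place of code of your own. Each camera call takes 0.05 s, during which the arm holds its last target. There are 200 camera calls.

TASK

Lock the sliding stop bar of the steel jig: take the locking pin out of its wooden block and thread it down through the slotted upper plate, the hole in the loose stop bar and the hole in the lower plate, until its collar sits flat on the upper plate, then let go. The bar has been pulled out by an unknown amount, so feel along the slot for its hole with the pin and draw the bar back into line with it; never press on the jig harder than 40 N, and leave the tape measure, the wood offcut and the block plane near the jig where they are.

Things in the scene. Friction and masses are not known exactly. Their poses are not given: they have to be found in the camera images.
- lock_pin: Loose steel pin, upright, 0.14 to 0.28 kg. Origin: centre of its collar's underside, z up. Below: round shank 12 mm in diameter, 70 mm long. Above: round collar 30 mm in diameter, 5 mm thick, then a round grip 16 mm in diameter from z = 5 to 48 mm. Starts hanging in the pin block, collar on the block's top.
- pin_tip (a point): Centre of the pin's flat nose, 70 mm below the pin's origin. The shank's last 7 mm taper from 12 to 8 mm in diameter.
- pin_block: Fixed wooden block 60x60 mm, 78 mm high, with a 14.5 mm upright hole through its middle where the pin is parked. Origin: centre of its underside, z up.
- stop_jig: Steel jig screwed to the table, 114 mm (x, with foot flanges) by 100 mm (y), 79 mm high with its screw heads. Origin on the table, on the axis of the lower plate's hole; z up, y along the stop bar. Upper plate from z = 66 to 76 mm, stop bar 40 to 56 mm, lower plate 14 to 26 mm. The aluminium bar, 44 mm wide and 170 mm long, has a wooden face at its +y end and one round 13.6 mm hole.
- jig_seat (a point): Where the pin's origin must rest: on the lower hole's axis, at the upper plate's top face, 76 mm above the table; axes as the jig's. The upper plate's slot, 18 mm wide (x), runs along y from -12 to 38 mm of here.
- jig_bore (a point): Centre of the lower plate's 14.5 mm round hole, at that plate's top face, 26 mm above the table. The bar starts drawn out towards its wooden face: its hole lies anywhere from 5 to 26 mm off this axis, along the jig's +y; how far is not measured. The bar slides along y only, against about 6 N of friction, and stays where it is left; its end stops are at -4 and 28 mm.
- tape_measure: Yellow tape measure lying flat, 74x93x34 mm; bystander.
- offcut: Small pale wood offcut, 40x120x20 mm, lying flat; bystander.
- block_plane: Block plane, 48x171x54 mm; bystander.
Not all that is in view belongs to the job. What is shaped like the lock_pin but blue is not meant.

How it is judged:
By the outcome, as a careful person would: the job done as asked, in the order asked, and still so for the second after the job is handed in, with the robot touching nothing.
It also fails if it takes over 72 s, if anything falls off the work surface, if the arm or the gripper's body presses on something with over 40 N, if the wrist force passes 120 N, or if a joint passes its speed limit or range.

## Working session

There is one attempt and no reset: what is moved stays moved. The work goes in short steps, each a Python script; the robot and the scene stay as the last script left them, time stands still between calls to the robot, and variables do not carry over. Pictures are saved under pics/ and viewed, at most 10 in all, crops included, and the job is handed in when it is done.

```bash
mkdir -p pics; ls; python3 - <<'E'
from cell import r
import cv2,numpy as np
a=r.capture("scene");b=r.capture("top")
cv2.imwrite("pics/scene.png",a[...,::-1]);cv2.imwrite("pics/top.png",b[...,::-1])
for n in("scene","top","wrist"):
    print(n,{k:np.round(v,4).tolist() for k,v in r.camera_info(n).items()})
s=r.get_state();print(s["ee_rot"],s["time_s"])
E
```

```text
pics
scene {'fx': 387.3098, 'fy': 387.3098, 'cx': 254.7297, 'cy': 192.7509, 'R': [[-0.8889, -0.4581, 0.0065], [-0.365, 0.6996, -0.6143], [0.2768, -0.5484, -0.7891]], 't': [0.4431, 0.3464, 0.7091]}
top {'fx': 347.9684, 'fy': 347.9684, 'cx': 247.6862, 'cy': 194.5274, 'R': [[0.003, -0.9999, 0.0115], [-0.9991, -0.0035, -0.042], [0.0421, -0.0114, -0.999]], 't': [-0.1559, 0.5683, 1.0054]}
wrist {'fx': 265.7689, 'fy': 265.7689, 'cx': 258.4692, 'cy': 194.5562, 'T_tool_cam': [[-0.0014, -0.965, -0.2624, 0.0675], [1.0, -0.001, -0.0017, 0.0001], [0.0014, -0.2624, 0.965, -0.1319], [0.0, 0.0, 0.0, 1.0]]}
[-3.14010292e+00 -3.30751101e-04  2.83873988e+00] 0.1
```

View pics/scene.png

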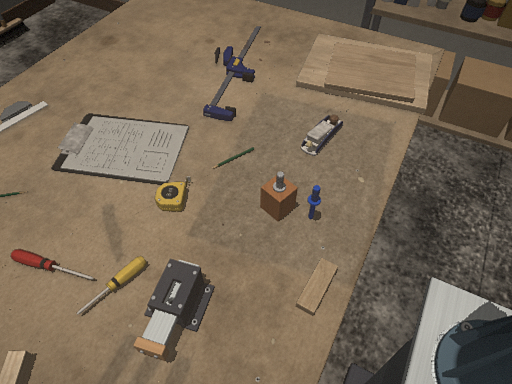

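View pics/top.png

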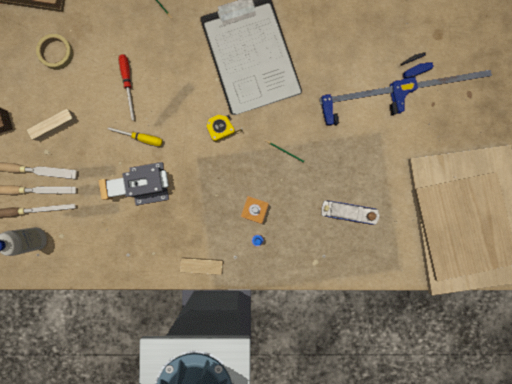

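The scene picture shows two candidates. The steel-grey pin stands in the wooden block at scene (280,185) / top (256,210). The blue pin stands loose at scene (315,200) / top (258,240). The grey one in the block fits the description, and blue is excluded. The jig is at top (148,183), with its wooden face to the left (world +y). The tape measure is at (220,127), the offcut at (201,266) and the plane at (350,212). Next I'll get rough positions and a wrist close-up of the block.

```bash
cat > h.py <<'E'
from cell import r
import cv2,numpy as np
from scipy.spatial.transform import Rotation as Ro
def cam(n,s=None):
    """returns K params, R cam->world, camera centre"""
    c=r.camera_info(n)
    if n=="wrist":
        T=np.array(c["T_tool_cam"]);W=Ro.from_euler("xyz",s["ee_rot"]).as_matrix()
        return c,W@T[:3,:3],W@T[:3,3]+s["tcp_pos"]
    R=np.array(c["R"]);return c,R.T,-R.T@np.array(c["t"])
def ray(C,p,z):
    c,R,o=C;d=R@np.array([(p[0]-c["cx"])/c["fx"],(p[1]-c["cy"])/c["fy"],1]);return o+d*(z-o[2])/d[2]
def proj(C,X):
    c,R,o=C;q=R.T@(np.array(X)-o);return q[:2]/q[2]*[c["fx"],c["fy"]]+[c["cx"],c["cy"]]
def shot(name):
    s=r.get_state();im=r.capture("wrist")[...,::-1].copy();cv2.imwrite(f"pics/{name}.png",im)
    np.savez(f"pics/{name}.npz",tcp_pos=s["tcp_pos"],ee_rot=s["ee_rot"]);return im,cam("wrist",s)
def load(name):
    return cv2.imread(f"pics/{name}.png"),cam("wrist",dict(np.load(f"pics/{name}.npz")))
E
python3 - <<'E'
from h import *
C=cam("top")
for n,p,z in [("pin",(255,210),.1),("blk",(256,211),.078),("jig",(148,183),.076),("slot",(140,183),.076),("face",(103,188),.05),("blue",(258,240),.06),("tape",(220,127),.03),("off",(201,266),.02),("plane",(350,212),.04)]: print(n,ray(C,p,z).round(3))
b=ray(C,(256,211),.078);j=ray(C,(140,183),.076)
for yaw in(np.pi,np.pi/2,0,-np.pi/2):
    print(yaw,[r.inverse_kinematics([*(q[:2]),.28],[np.pi,0,yaw]) is not None for q in (b,j)],r.inverse_kinematics([*j[:2],.28],[np.pi,0,yaw]))
E
```

```text
pin [ 0.524 -0.173  0.1  ]
blk [ 0.521 -0.176  0.078]
jig [0.597 0.12  0.076]
slot [0.597 0.142 0.076]
face [0.584 0.253 0.05 ]
blue [ 0.441 -0.183  0.06 ]
tape [ 0.764 -0.073  0.03 ]
off [ 0.362 -0.02   0.02 ]
plane [ 0.519 -0.446  0.04 ]
3.141592653589793 [True, True] [ 0.03981911  0.2439793   1.47625774  0.          1.42135562 -1.53097722]
1.5707963267948966 [True, True] [ 3.98191077e-02  2.43979299e-01  1.47625774e+00 -4.44089210e-16
  1.42135562e+00  3.98191077e-02]
0 [True, True] [ 3.98191077e-02  2.43979299e-01  1.47625774e+00 -4.44089210e-16
  1.42135562e+00  1.61061543e+00]
-1.5707963267948966 [True, True] [ 0.03981911  0.2439793   1.47625774  0.          1.42135562 -3.10177355]
```

```bash
python3 - <<'E'
from h import *
yaw=-np.pi+.09
r.move_to([.60,.15,.24],[np.pi,0,yaw]); r.wait(.2); a,_=shot("wj")
r.move_to([.522,-.175,.26],[np.pi,0,yaw]); r.wait(.2); b,_=shot("wb")
s=r.get_state();print(s["time_s"],s["tcp_pos"],s["ee_rot"],s["ft_force"])
E
```

```text
3.9667 [ 0.52237137 -0.17406881  0.25990414] [ 3.14139600e+00 -6.91977529e-05 -3.05002908e+00] [-0.45425585  0.16137795  0.29888339]
```

View pics/wj.png

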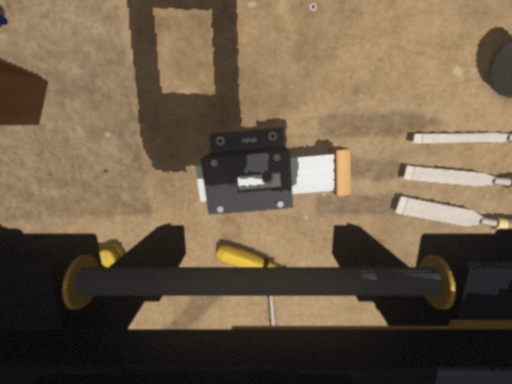

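View pics/wb.png

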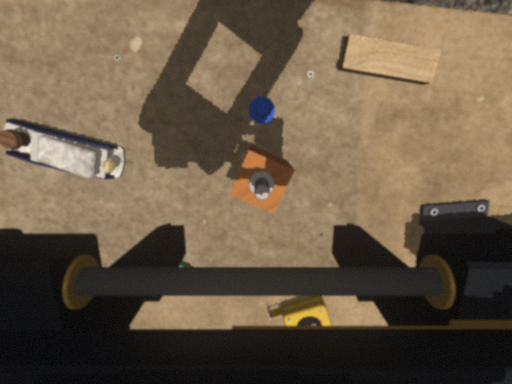

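Wrist pictures: in wj the jig's plate is at about (247,180) with the slot around (255,182). In wb the grey pin stands in the block at (262,185), the blue one is at (262,110). I'll enlarge both.

```bash
python3 - <<'E'
from h import *
a,_=load("wj");b,_=load("wb")
A=cv2.resize(a[120:220,190:355],None,fx=4.8,fy=4.8,interpolation=cv2.INTER_CUBIC)[:,:790]
A=cv2.convertScaleAbs(A,alpha=1.6)
cv2.imwrite("pics/cj.png",A)
cv2.imwrite("pics/cb.png",cv2.resize(b[85:220,210:320],None,fx=4.4,fy=4.4,interpolation=cv2.INTER_CUBIC))
E
```

```text
(no output)
```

View pics/cj.png

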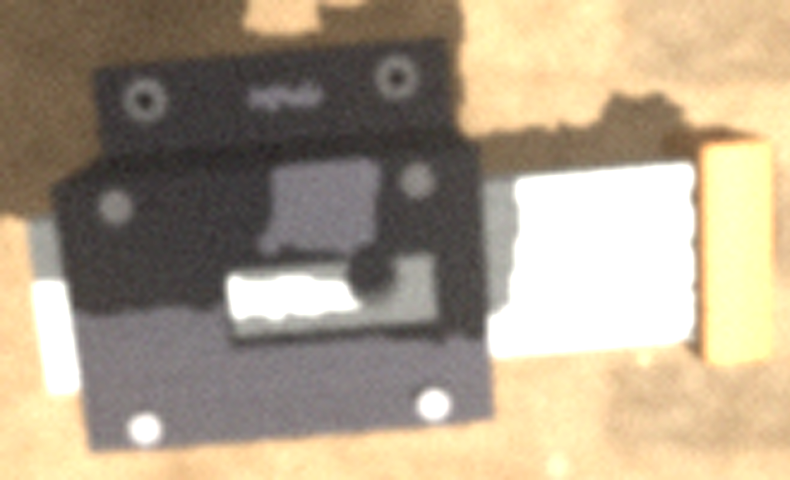

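View pics/cb.png

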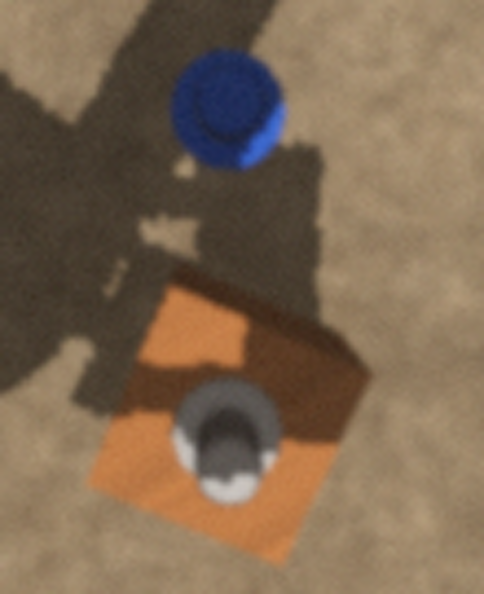

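The jig crop shows the slot outlined at (225,270), (437,253), (442,328) and (230,345). The bar's hole is the dark disc at (373,268). The block crop confirms the pin: grey steel, in the wooden block, grip top at about (229,470), collar centre at about (227,433). The blue one at (228,108) is the decoy.

```bash
python3 - <<'E'
from h import *
_,Cj=load("wj");_,Cb=load("wb")
fj=lambda p:np.add((np.array(p)+.5)/4.8-.5,[190,120]); fb=lambda p:np.add((np.array(p)+.5)/4.4-.5,[210,85])
S=np.array([ray(Cj,fj(p),.076)[:2] for p in[(225,270),(437,253),(442,328),(230,345)]])
yd=(S[1]+S[2]-S[0]-S[3])/2;print("slot len",np.linalg.norm(yd),"wid",np.linalg.norm(S[0]+S[1]-S[2]-S[3])/2)
psi=np.arctan2(-yd[0],yd[1]);c=S.mean(0);u=yd/np.linalg.norm(yd);seat=c-.013*u
P=np.array([ray(Cj,fj(p),.079)[:2] for p in[(116,205),(418,180),(434,405),(145,430)]])
e=P[1]+P[2]-P[0]-P[3];print("psi",psi,"screws psi",np.arctan2(-e[0],e[1]),"seat",seat,"u",u)
xd=np.array([u[1],-u[0]])
for n,q in [("screwctr",P.mean(0)),("hole",ray(Cj,fj((373,268)),.056)[:2])]: print(n,"y,x in jig mm",1e3*(q-seat)@u,1e3*(q-seat)@xd)
print("pin top",ray(Cb,fb((229,470)),.126),"collar",ray(Cb,fb((227,433)),.083))
Bc=[ray(Cb,fb(p),.078)[:2] for p in[(172,283),(370,375),(282,566),(88,485)]];print("blk",np.mean(Bc,0),[np.linalg.norm(Bc[i]-Bc[i-1]).round(4) for i in range(4)])
E
```

```text
slot len 0.05047895867875762 wid 0.018246487618266454
psi 0.17186593739773157 screws psi 0.1765085021779969 seat [0.59998524 0.13817187] u [-0.17102109  0.98526737]
screwctr y,x in jig mm -0.06329942313634995 0.28778059803814166
hole y,x in jig mm 23.266891734500554 -2.8082166734489773
pin top [ 0.52345856 -0.17076376  0.126     ] collar [ 0.52425273 -0.17078045  0.083     ]
blk [ 0.52447375 -0.17044236] [np.float64(0.0605), np.float64(0.0589), np.float64(0.0594), np.float64(0.0593)]
```

The fits agree: the slot comes out at 50.5 x 18.2 mm, and the screw centre matches the seat. The seat is at (0.600, 0.138), yaw 0.174, with the bar hole at about +23 mm. The pin is at (0.524, -0.171). Grasp next.

```bash
cat >> h.py <<'E'
PSI=.174;ATT=[np.pi,0,-np.pi+PSI];SEAT=np.array([.600,.1382]);U=np.array([-np.sin(PSI),np.cos(PSI)]);V=np.array([np.cos(PSI),np.sin(PSI)])
def at(y,tip,x=0): # TCP for pin tip at jig y,x (m) and world height tip
    return [*(SEAT+y*U+x*V),tip+.093]
def st(m=""):
    s=r.get_state();d=s["tcp_pos"][:2]-SEAT;f=s["ft_force"]
    print(m,"t%.1f tip %.4f y %.1fmm x %.1fmm F(jx,jy,z) %.1f %.1f %.1f w %.4f gf %.1f"%(s["time_s"],s["tcp_pos"][2]-.093,1e3*d@U,1e3*d@V,f[:2]@V,f[:2]@U,f[2],s["gripper_width"],s["gripper_force"]));return s
E
python3 - <<'E'
from h import *
p=[.5242,-.1707]
r.move_to([*p,.16],ATT); r.move_l([*p,.101],vel=.08,force_limit=15); st("down")
r.clamp(50); st("clamped")
print(r.move_l([*p,.200],vel=.1)); st("lifted")
r.move_to(at(.0233,.105),ATT); r.wait(.3); st("over jig"); im,C=shot("pj")
tip=proj(C,[*(SEAT+.0233*U),.105]);print(tip)
cv2.imwrite("pics/pj2.png",cv2.resize(im[120:300,170:370],None,fx=3,fy=3))
E
```

```text
down t5.3 tip 0.0082 y -291.3mm x -127.9mm F(jx,jy,z) 0.1 -0.9 0.3 w 0.0882 gf 0.0
clamped t6.4 tip 0.0080 y -291.0mm x -128.2mm F(jx,jy,z) 0.7 0.2 -0.2 w 0.0146 gf 50.0
False
lifted t7.6 tip 0.1061 y -290.8mm x -128.6mm F(jx,jy,z) -0.0 -0.4 -1.6 w 0.0145 gf 50.0
over jig t9.2 tip 0.1051 y 22.3mm x 0.0mm F(jx,jy,z) -0.9 -0.0 -1.7 w 0.0148 gf 50.0
[259.80362808 201.50003572]
```

View pics/pj2.png

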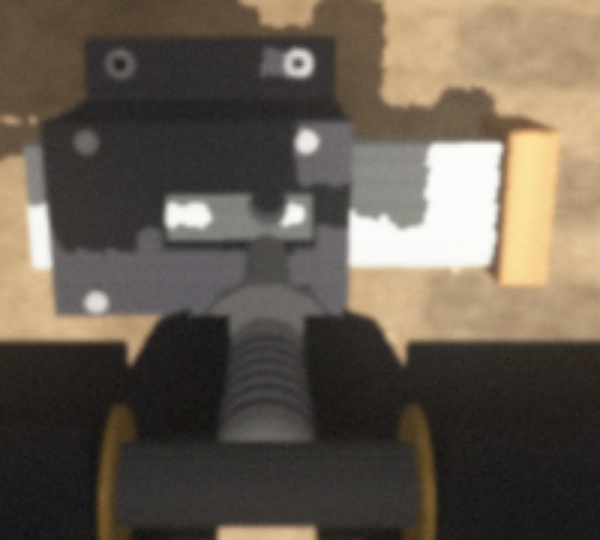

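The pin is held upright, tip at crop (267,240), directly in line with the bar hole at (266,205). Now I'll feel downwards.

```bash
python3 - <<'E'
from h import *
r.move_l(at(.0235,.080),vel=.06,force_limit=8); st("above slot")
r.move_l(at(.0235,.060),vel=.03,force_limit=6); st("in slot")
for dy in (0,-.003,.003,-.006,.006):
    if dy: r.move_l(at(.0235+dy,.060),vel=.02,force_limit=8)
    h=r.move_l(at(.0235+dy,.036),vel=.015,force_limit=7); s=st(f"probe {dy} {h}")
    if s["tcp_pos"][2]-.093<.048: break
    r.move_l(at(.0235+dy,.060),vel=.02)
E
```

```text
above slot t9.8 tip 0.0795 y 23.6mm x -0.2mm F(jx,jy,z) 0.1 -0.6 -1.6 w 0.0148 gf 50.0
in slot t10.6 tip 0.0601 y 23.5mm x 0.1mm F(jx,jy,z) -0.2 -0.7 -2.4 w 0.0143 gf 50.0
probe 0 False t12.3 tip 0.0361 y 23.5mm x 0.1mm F(jx,jy,z) -0.5 -0.5 -1.5 w 0.0151 gf 50.0
```

It went into the bar's hole on the first try. Next I'll draw the bar back and thread the pin into the lower bore.

```bash
python3 - <<'E'
from h import *
r.move_l(at(.0235,.031),vel=.02,force_limit=7); st("deep")
h=r.move_l(at(0,.031),vel=.025,force_limit=20); r.wait(.2); st(f"drag {h}")
if not h:
    h=r.move_l(at(0,.018),vel=.012,force_limit=8); st(f"bore {h}")
E
```

```text
deep t12.8 tip 0.0307 y 23.5mm x -0.2mm F(jx,jy,z) -0.6 -0.2 -2.1 w 0.0146 gf 50.0
drag False t14.0 tip 0.0311 y 1.2mm x 0.0mm F(jx,jy,z) 0.6 5.4 -2.3 w 0.0147 gf 50.0
bore False t15.3 tip 0.0183 y 0.4mm x 0.2mm F(jx,jy,z) -0.4 5.4 3.0 w 0.0146 gf 50.0
```

```bash
python3 - <<'E'
from h import *
h=r.move_l(at(0,.009),vel=.02,force_limit=12); st(f"near {h}")
h=r.move_l(at(0,.002),vel=.008,force_limit=12); st(f"seat {h}")
r.wait(.2); st("hold"); im,C=shot("sj"); cv2.imwrite("pics/sj2.png",cv2.resize(im[100:330,150:390],None,fx=2.5,fy=2.5))
E
```

```text
near False t15.9 tip 0.0088 y 0.4mm x 0.0mm F(jx,jy,z) 1.0 5.1 -0.8 w 0.0145 gf 50.0
seat True t16.4 tip 0.0060 y 0.7mm x 0.2mm F(jx,jy,z) -0.4 -0.6 4.2 w 0.0146 gf 50.0
hold t16.6 tip 0.0059 y 0.7mm x 0.2mm F(jx,jy,z) -0.9 -0.8 5.2 w 0.0145 gf 50.0
```

View pics/sj2.png

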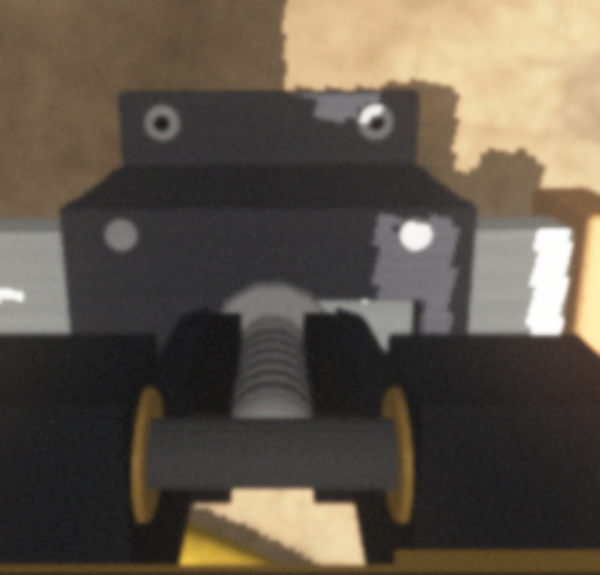

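The collar (about (270,300)) sits on the plate, tip at 6.0 mm, exactly the nominal seated depth. I'll release and check.

```bash
python3 - <<'E'
from h import *
r.open(); st("open")
s=r.get_state();p=s["tcp_pos"]; r.move_l([p[0],p[1],.24],vel=.1); r.wait(.3); st("up"); im,C=shot("fin")
c=proj(C,[*SEAT,.1]).astype(int);print(c, proj(C,[*SEAT,.081]),proj(C,[*SEAT,.124]))
cv2.imwrite("pics/fin2.png",cv2.resize(im[c[1]-75:c[1]+75,c[0]-90:c[0]+90],None,fx=4,fy=4,interpolation=cv2.INTER_CUBIC))
E
```

```text
open t17.8 tip 0.0050 y 1.6mm x -0.6mm F(jx,jy,z) -1.0 0.4 -0.5 w 0.0878 gf 0.0
up t19.7 tip 0.1467 y 1.6mm x -0.7mm F(jx,jy,z) 0.6 -0.0 0.5 w 0.0877 gf 0.0
[256 189] [256.93093336 185.5987402 ] [256.73929314 195.71776377]
```

View pics/fin2.png

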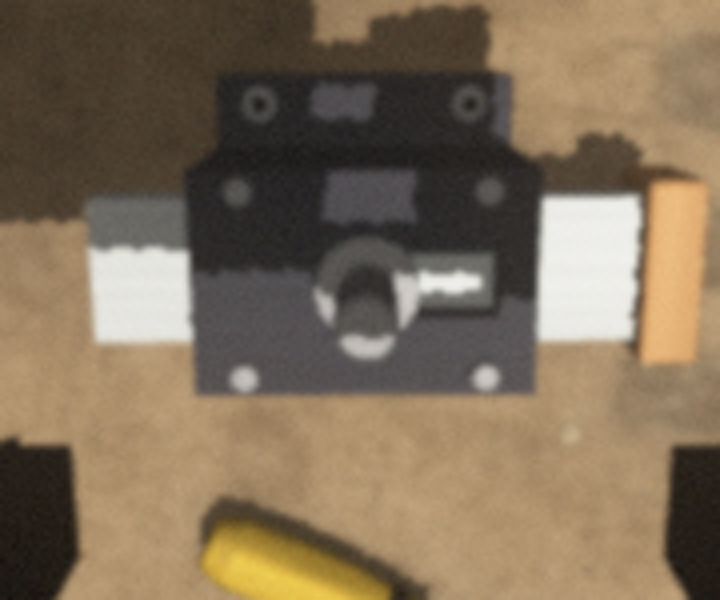

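The pin stands upright with its collar flat at (365,290), centred between the four screws. The bar is drawn in and the robot is clear, so I'll hand in.

```bash
python3 -c "
from cell import r
print(r.job_done())"
```

```text
the job is handed in; nothing more can be done
None
```

The stop bar is locked: the pin is threaded through all three plates with its collar flat on the upper plate, released and handed in at about 20 s of robot time, with readings on the jig of about 5 N and a 12 N limit on the seating move.

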